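# Check both ends of a block on a sloping end gauge

## Robot

A 6-joint arm with a two-finger parallel gripper is mounted at the origin on a cart in front of the work surface, level with it; the furniture and walls round the work are solid. World frame = base frame: x ahead of the robot, y to its left, z up, the work surface at z = 0. Lengths are in m, angles in degrees, forces in N, time in s.
With the tool pointing down it reaches from about 0.325 to 0.85 m from the base axis. Payload 15.5 kg.
Tool frame: the origin (TCP) lies at the very end of the fingers, on their centre line; the grasp point (between the pads) lies arm.grip_depth behind it (arm.grip_depth is the distance from the TCP to the grasp point, in m); z points along the fingers, y is the line along which they close (so a half turn about z gives the same grasp; the last joint's range is limited). The gripper opens to 91 mm and grips with 3 to 60 N. Pads are 32 mm wide; open, the fingers measure 118 mm over their backs; the gripper's body (76 mm by 178 mm) begins 60 mm behind the grasp point.
Start: joints at [-71.591, 28.281, 77.091, -0, 74.628, -5.472], TCP at [0.253, -0.571, 0.214] pointing down, gripper open.
Joint ranges: [-166.48, 166.48], [-47.26, 123.95], [12.59, 153.08], [-70.14, 250.14], [6.76, 159.57], [-176.63, 176.63]. Speed limits (degrees/s): [108.29, 108.29, 147.25, 172.46, 172.46, 172.46].

## Interface

Orientations are given as a 3x3 rotation matrix whose columns are the frame's x, y, z axes.
In Python, from rig import arm gives the robot as it stands. Calls block until the motion is done:
- arm.move_to(position, orientation): joint-space move of the TCP to a pose.
- arm.move_l(position, orientation=None, feed=0.15): straight line of the TCP; orientation=None keeps the orientation; feed is the mean speed in m/s.
- arm.move_joints(angles): joint-space move.
- arm.grip(opening): finger opening in m; the grip force is fixed at half the most; returns when the fingers have stopped.
- arm.sleep(seconds).
- arm.solve_ik(position, orientation): joint angles nearest the present ones, or None.
- arm.snapshot(name): name is "scene" or "side" or "wrist"; returns the picture (400x640x3 uint8, red, green, blue); there is no depth.
- arm.get_calibration(name): a dict with "intrinsics" (3x3 intrinsics, pixels), "cam_to_world" (4x4, takes a point from camera to world coordinates). Camera axes: x right, y down, z forward; pixel columns grow to the right and rows downward; lengths in m; the calibration is good to about 2 mm. A picture is of the moment at which its call begins: read the wrist's pose just before it. get_calibration takes no time and is no camera call; for the wrist camera it gives the pose at the moment of the call.
A pose or a line that the arm cannot do raises arm.Unreachable and nothing moves.
- arm.sign_off(): hands the job in; it is judged then, once.
Readings, each from a call of its own:
- arm.current_t(): time.
- arm.current_joint_positions(): joint angles.
- arm.current_dq(): joint speeds.
- arm.current_tau(): joint torques, N m.
- arm.current_ee_pos(): TCP position.
- arm.current_tool_rot(): TCP orientation.
- arm.current_force(): force on the tool from outside, world axes, zero at the start.
- arm.current_torque(): the same for the moment, N m.
- arm.current_width(): finger opening in m.
- arm.current_grasp_force(): force on a finger pad.
Only numpy, scipy, OpenCV 4.12 (cv2) and the standard library are available. Lean on these libraries where they do the work, as an engineer would, in place of code of your own. Each camera call takes 0.05 s, during which the arm holds its last target. There are 200 camera calls.

## Task

Check both ends of the longer white block on the sloping end gauge: keeping it flat on the bed and along the ledge, slide it so that its stepped end pushes the spring plunger about half-way in, then draw it back, lift it off, turn it end for end with the same side up, set it down again and push the plunger half-way in with the plain end. Finally draw it back so that a small gap opens to the plunger and let go, leaving it lying flat on the bed against the ledge with the plain end still facing the plunger. Leave the shorter white block alone.

Things in the scene. Friction and masses are not known exactly. Their poses are not given: they have to be found in the camera images.
- bed: Sloping grey metal bed of the gauge, fixed, 96 x 220 mm, rising away from the robot at 30 deg. Origin: on its surface at the ledge's inner face, mid-length, 30 mm above the worktop. x up the slope, y along the ledge, z out of the bed (leaning 30 deg from vertical towards the robot). Surface: x 0 to 90, y -110 to 110 mm; nothing stands over it.
- ledge (a point): Middle of the ledge's top: a 6 mm wide strip along the bed's whole lower edge (bed x -6 to 0 mm), 10 mm high above the bed.
- bracket (a point): Centre of the top of the dark bracket that carries the plunger, at the bed's -y end (bed x 1 to 35, y -110 to -86 mm, 34 mm high).
- plunger (a joint): Travel of the plunger, in m: 0 when fully out, grows to 0.014 when pushed fully in towards the bed's -y. Spring: about 1 N to start it, 250 N/m more, springs out again by itself. Half-way in is 0.007.
- plunger_tip (a point): Centre of the plunger's flat round steel face (16 mm across), which looks along the bed's +y; with the plunger out it lies at x = 15, y = -62, z = 14 mm of the bed. It moves with the plunger.
- block: The workpiece: the longer white plastic block, loose, 30 (x) x 120 (y) x 37 (z) mm, about 0.15 kg. Origin: centre of its underside. Its -y end has a step cut in the top, its +y end is plain; the lower halves of both end faces are flat. It starts flat on the bed, 30 mm width up the slope, against the ledge (origin near bed x 15, z 0), stepped end 15 to 40 mm from the plunger.
- stepped_end (a point): Point on the block's stepped end face (block y = -60 mm), on its middle line, 14 mm above its underside.
- plain_end (a point): Point on the block's plain end face (block y = +60 mm), on its middle line, 14 mm above its underside.
- short_block: A shorter white block of the same kind, loose, 30 x 100 x 37 mm, flat on the worktop beside the bed's +y end. Not to be moved. Origin: centre of its underside; y is its length.
Mind the look-alikes: they are no part of the job. Leave any brown look-alike of the block alone.

How it is judged:
By the outcome, as a careful person would: the job done as asked, in the order asked, and still so for the second after the job is handed in, with the robot touching nothing.
It also fails if it takes over 46 s, if anything falls off the work surface, if the arm or the gripper's body presses on something with over 40 N, if the wrist force passes 120 N, or if a joint passes its speed limit or range.

## Working session

There is one attempt and no reset: what is moved stays moved. The work goes in short steps, each a Python script; the robot and the scene stay as the last script left them, time stands still between calls to the robot, and variables do not carry over. Pictures are saved under pics/ and viewed, at most 10 in all, crops included, and the job is handed in when it is done.

```bash
ls; mkdir -p pics
python3 - <<'E'
from rig import arm
import cv2,numpy as np
np.set_printoptions(precision=4,suppress=True)
for n in ("scene","side"):
    im=arm.snapshot(n); cv2.imwrite(f"pics/{n}0.png",im[:,:,::-1]); c=arm.get_calibration(n); print(n,c["intrinsics"],c["cam_to_world"])
print(arm.grip_depth,arm.current_t(),arm.current_tool_rot(),arm.current_width())
E
```

```text
pics
scene [[488.5792   0.     313.8364]
 [  0.     488.5792 205.169 ]
 [  0.       0.       1.    ]] [[-0.7421 -0.256   0.6194 -0.1792]
 [-0.6698  0.317  -0.6714  1.0841]
 [-0.0245 -0.9132 -0.4067  0.5513]
 [ 0.      0.      0.      1.    ]]
side [[479.0055   0.     323.2369]
 [  0.     479.0055 198.1806]
 [  0.       0.       1.    ]] [[-0.9925 -0.0575  0.1079  0.3757]
 [-0.1222  0.4531 -0.8831  1.4019]
 [ 0.0019 -0.8896 -0.4567  0.6342]
 [ 0.      0.      0.      1.    ]]
0.0188 0.1 [[ 0.9144  0.4048 -0.0004]
 [ 0.4048 -0.9144  0.001 ]
 [ 0.0001 -0.0011 -1.    ]] 0.09138560988130372
```

View pics/scene0.png

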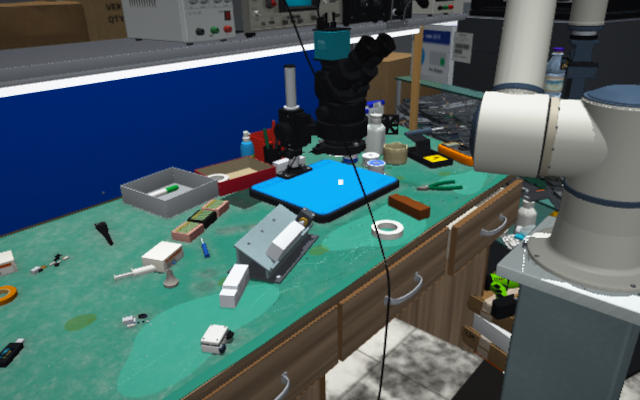

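View pics/side0.png

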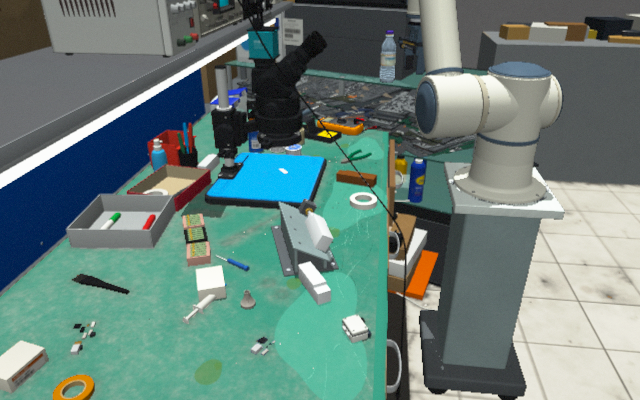

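The scene view shows the gauge at about (275,240), with the white block on it at (292,235). The candidates are:
- **Long white block:** scene (292,235), side (318,232).
- **Short white block:** on the worktop, scene (235,285).
- **White box:** scene (163,255).
- **Small white part:** scene (215,337).
- **Brown look-alike:** scene (408,205).

I choose the one lying on the sloping bed and check it in a close crop.

```bash
cat > h.py <<'E'
import numpy as np,cv2
from rig import arm
np.set_printoptions(precision=4,suppress=True)
def ray(c,uv):
    K,T=c["intrinsics"],c["cam_to_world"]
    d=T[:3,:3]@np.linalg.inv(K)@np.array([uv[0],uv[1],1.]); return T[:3,3],d/np.linalg.norm(d)
def tri(obs):
    A=np.zeros((3,3));b=np.zeros(3);R=[ray(c,uv) for c,uv in obs]
    for o,d in R: P=np.eye(3)-np.outer(d,d);A+=P;b+=P@o
    x=np.linalg.solve(A,b); return x,[np.linalg.norm(np.cross(x-o,d)) for o,d in R]
def onplane(c,uv,p0,n):
    o,d=ray(c,uv); return o+d*((p0-o)@n)/(d@n)
def proj(c,p):
    T=np.linalg.inv(c["cam_to_world"]); q=c["intrinsics"]@(T[:3,:3]@np.asarray(p)+T[:3,3]); return q[:2]/q[2]
E
python3 - <<'E'
from h import *
s=arm.get_calibration("scene");d=arm.get_calibration("side")
print(tri([(s,(292,235)),(d,(318,232))]), tri([(s,(235,285)),(d,(314,281))]))
w=arm.get_calibration("wrist");print(w, arm.current_tool_rot().T@(w["cam_to_world"][:3,3]-arm.current_ee_pos()))
a=cv2.imread("pics/scene0.png")[190:320,200:340];b=cv2.imread("pics/side0.png")[190:320,250:360]
cv2.imwrite("pics/c0.png",cv2.resize(np.hstack([a,b]),None,fx=3.2,fy=3.2,interpolation=cv2.INTER_CUBIC))
E
```

```text
(array([0.5094, 0.4154, 0.0429]), [np.float64(0.010147232069666636), np.float64(0.010147232069666678)]) (array([0.4942, 0.5904, 0.0176]), [np.float64(0.0006861504306961546), np.float64(0.0006861504306962109)])
{'intrinsics': array([[353.2995,   0.    , 313.9201],
       [  0.    , 353.2995, 196.7324],
       [  0.    ,   0.    ,   1.    ]]), 'cam_to_world': array([[ 0.4043, -0.8856, -0.2285,  0.3165],
       [-0.9146, -0.392 , -0.0989, -0.5426],
       [-0.002 ,  0.249 , -0.9685,  0.385 ],
       [ 0.    ,  0.    ,  0.    ,  1.    ]])} [ 0.0698 -0.0006 -0.1716]
```

View pics/c0.png

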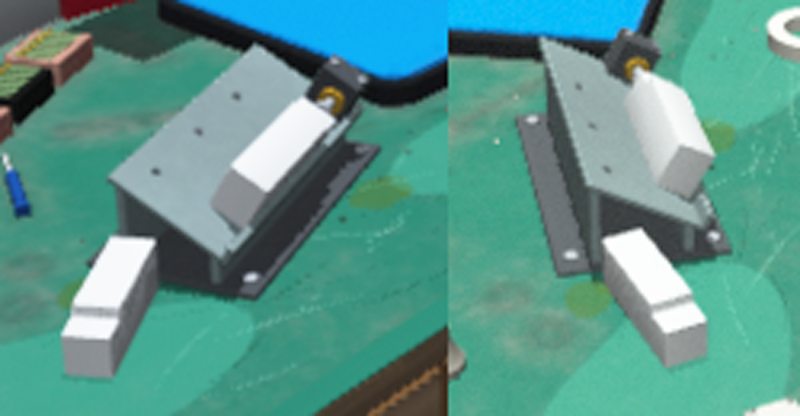

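The crop confirms it: the long block lies on the bed with its plain end towards the cameras and its stepped end at the plunger. The short block is on the worktop beside it. Next I get the bed corners and the obstacle positions.

Run:
```python
from h import *
s=arm.get_calibration("scene");d=arm.get_calibration("side")
for n,a,b in [("upfar",(279.7,204),(279,202)),("upnear",(234.4,246.9),(295,247.8)),("lownear",(268.7,270.6),(329.7,261)),("eyepiece",(385,45),(318,42)),("scopebase",(340,145),(277,140)),("scopetop",(332,45),(262,42)),("stand",(290,70),(222,72))]:
    print(n,*tri([(s,a),(d,b)]))
```

```text
upfar [0.6187 0.3422 0.0706] [np.float64(0.002385386037462371), np.float64(0.0023853860374622713)]
upnear [0.5411 0.5473 0.0687] [np.float64(0.000416183243937099), np.float64(0.0004161832439370546)]
lownear [0.4686 0.5231 0.0268] [np.float64(0.0025607337339975385), np.float64(0.002560733733997495)]
eyepiece [ 0.5631 -0.0036  0.4099] [np.float64(0.003156651486119833), np.float64(0.003156651486119893)]
scopebase [0.6879 0.0277 0.1248] [np.float64(0.007542837235845594), np.float64(0.007542837235845714)]
scopetop [0.7213 0.0177 0.4068] [np.float64(0.0001530420691979025), np.float64(0.00015304206919777502)]
stand [0.8258 0.0801 0.3363] [np.float64(0.0035337956224026383), np.float64(0.0035337956224027467)]
```

```bash
cat >> h.py <<'E'
def frame(O,yaw):
    c,s=np.cos(yaw),np.sin(yaw);h=np.array([c,s,0]);k=np.radians(30)
    bx=np.array([c*np.cos(k),s*np.cos(k),np.sin(k)]);by=np.array([-s,c,0]);bz=np.cross(bx,by)
    return np.array(O),np.c_[bx,by,bz]
def toolR(B,sgn): # tool x = sgn*bed y
    return np.c_[sgn*B[:,1],sgn*B[:,0],-B[:,2]]
E
python3 - <<'E'
from h import *
up=np.array([.58,.4447,.0725]); yaw=np.arctan2(.0776,.2051)
O,B=frame([0,0,0],yaw); O=up-B[:,0]*.09; O[2]=.03; print("O",O,np.degrees(yaw),"lownear in bed",B.T@(np.array([.4686,.5231,.0268])-O))
for sg in(1,-1):
  for p in([.015,.03,.015],[.015,.03,.09],[.015,0.,.015],[.015,.05,.15]):
    print(sg,p,arm.solve_ik(O+B@p,toolR(B,sg)))
print(arm.solve_ik([.36*np.cos(-1.25),.36*np.sin(-1.25),.3],arm.current_tool_rot()))
E
```

```text
O [0.5071 0.4171 0.03  ] 20.72423794062589 lownear in bed [-0.0003  0.1127 -0.0035]
1 [0.015, 0.03, 0.015] [ 42.1138  37.3888 104.3636 -46.9244  14.4565  64.7414]
1 [0.015, 0.03, 0.09] [ 43.7676  29.0976 106.53   -35.2684  19.8131  53.8605]
1 [0.015, 0.0, 0.015] [ 38.8849  36.8506 106.2777 -48.1526  12.0757  63.3732]
1 [0.015, 0.05, 0.15] [ 47.5422  23.1021 105.6909 -29.7031  27.0809  50.5707]
-1 [0.015, 0.03, 0.015] [  42.1138   37.3888  104.3636  -46.9244   14.4565 -115.2586]
-1 [0.015, 0.03, 0.09] [  43.7676   29.0976  106.53    -35.2684   19.8131 -126.1395]
-1 [0.015, 0.0, 0.015] [  38.8849   36.8506  106.2777  -48.1526   12.0757 -116.6268]
-1 [0.015, 0.05, 0.15] [  47.5422   23.1021  105.6909  -29.7031   27.0809 -129.4293]
[-81.1378   0.6737 102.219   -0.0118  77.1684 -15.014 ]
```

Run:
```python
from h import *
O,B=frame([.5071,.4171,.03],np.radians(20.72))
for y in(-.012,-.02): print(arm.solve_ik(O+B@[.015,y,.015],toolR(B,-1)))
arm.move_joints([-71.6,0.7,102.2,0,77.2,-15]); arm.move_joints([45,0.7,102.2,0,77.2,-90])
arm.move_to(O+B@[.02,.05,.15],toolR(B,-1))
c=arm.get_calibration("wrist");im=arm.snapshot("wrist");cv2.imwrite("pics/w0.png",im[:,:,::-1])
np.savez("w0.npz",K=c["intrinsics"],T=c["cam_to_world"]);print(arm.current_t(),arm.current_force())
```

```text
[  37.5512   36.6573  106.9839  -48.5184   11.1425 -117.3427]
[  36.6494   36.5356  107.4339  -48.6932   10.5259 -117.9057]
5.2083 [-0.487  -0.3078 -0.065 ]
```

View pics/w0.png

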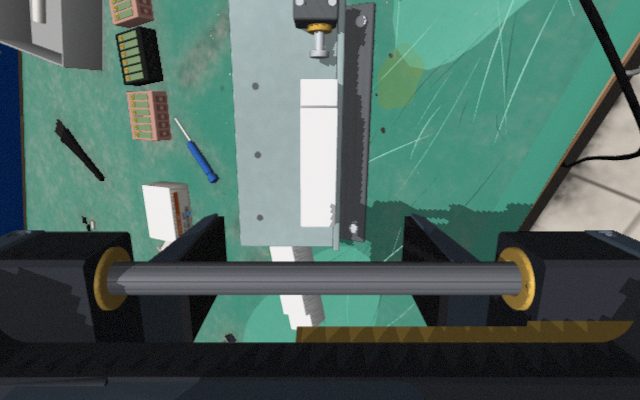

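The wrist view shows the block top spanning u 301–337, v 80–227. The step line is at v 105, the plunger tip at (319,52) and the bed's +y end at v≈245.

Run:
```python
from h import *
im=cv2.imread("pics/w0.png");cv2.imwrite("pics/w0c.png",cv2.resize(im[20:260,215:385],None,fx=2.4,fy=2.4,interpolation=cv2.INTER_CUBIC))
z=np.load("w0.npz");c=dict(intrinsics=z["K"],cam_to_world=z["T"])
O,B=frame([.5071,.4171,.03],np.radians(20.72))
bp=lambda uv,h: B.T@(onplane(c,uv,O+B[:,2]*h,B[:,2])-O)*1000
g=cv2.cvtColor(im,cv2.COLOR_BGR2GRAY)
for v in(115,150,180,210): print(v,g[v,225:250],g[v,292:350])
m=cv2.inRange(im,(222,222,222),(255,255,255));m[:60]=0;m[235:]=0
n,l,st,_=cv2.connectedComponentsWithStats(m);k=l[150,318];r=cv2.minAreaRect(np.argwhere(l==k)[:,::-1].astype(np.float32));print(st[k],r)
for p in cv2.boxPoints(r): print(p,bp(p,37))
print("bl",bp((240,245),0),"tl",bp((230,2),0),"br ledge",bp((338,249),0),bp((341,249),10),"tip",bp((319,52),14))
```

```text
115 [119 119 117 122 119 117 119 120 122 168 180 170 171 172 172 175 171 170
 169 171 171 165 168 169 168] [167 171 166 170 171 169 172 172 219 237 239 239 239 239 239 240 239 239
 239 239 240 240 239 240 239 239 239 239 239 239 240 239 239 240 239 239
 239 240 239 239 238 239 239 238 233 175 109 109 107 100  74  63  62  60
  60  57  60  61]
150 [115 120 121 121 119 120 115 117 115 117 103 142 168 170 170 169 167 172
 169 171 171 170 171 171 170] [167 169 171 169 170 168 170 172 215 236 240 240 239 239 239 240 240 239
 239 239 239 239 240 239 239 239 240 241 240 239 239 239 239 238 240 240
 239 239 240 239 239 238 239 235 186 112 104 103  98  74  61  62  60  62
  58  63  63  59]
180 [120 122 119 119 123 127 129 126 128 125 125 123 145 166 170 168 171 169
 169 168 169 167 168 169 169] [171 171 170 170 171 171 171 172 216 236 240 239 239 240 239 240 239 239
 239 238 240 240 240 240 240 239 239 238 239 239 239 240 240 241 239 240
 239 240 239 239 238 237 238 217 146 104 102  98  81  67  64  62  58  57
  59  60  60  59]
210 [129 125 124 121 119 119 120 126 125 124 124 127 127 115 147 170 171 170
 172 173 171 170 172 171 170] [172 175 176 173 172 173 173 172 199 233 240 240 239 240 240 240 240 240
 239 240 238 238 239 239 239 240 239 240 239 239 240 240 240 240 239 238
 239 240 218 176 163 163 156 124  99 102 103  90  70  64  61  64  59  59
  62  60  62  62]
[ 300  108   37  119 4000] ((318.0, 167.0), (118.0, 36.0), 90.0)
[300. 108.] [-1386.7584  -232.3834 37000.    ]
[336. 108.] [ 2238.0579  -244.0835 37000.    ]
[336. 226.] [  2392.9199 -12780.8099  37000.    ]
[300. 226.] [ -1550.3826 -12768.2502  37000.    ]
bl [ 92.7264 111.5214   0.    ] tl [  89.0939 -102.8566   -0.    ] br ledge [ -2.9425 116.0146  -0.    ] [  802.0738 -4101.0628 10000.    ] tip [  208.2176  1862.8123 14000.    ]
```

View pics/w0c.png

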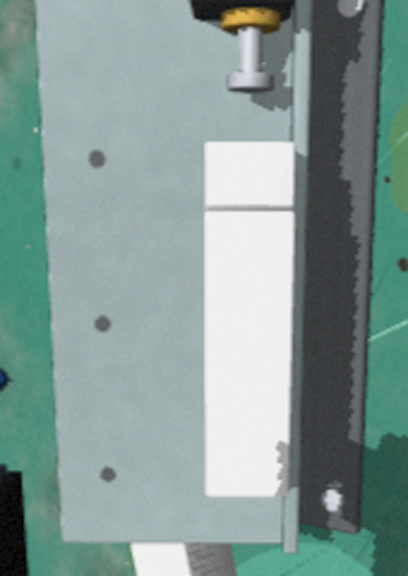

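Run:
```python
from h import *
z=np.load("w0.npz");c=dict(intrinsics=z["K"],cam_to_world=z["T"])
O,B=frame([.5071,.4171,.03],np.radians(20.72))
bp=lambda uv,h: B.T@(onplane(c,uv,O+B[:,2]*h/1000,B[:,2])-O)*1000
for n,uv,h in [("bed corner 90,110",(241.2,245.4),0),("left edge",(234.2,115),0),("left edge",(236.2,150),0),("left edge",(238.7,210),0),("left",(230,20),0),
 ("ledge outer end -6,110",(338.8,250),10),("ledge inner 0,110",(333.3,250),10),("ledge outer",(342,115),10),("ledge outer",(340,180),10),
 ("blk +x",(299.9,115),37),("blk +x",(300.2,210),37),("blk -x",(337,115),37),("blk -x",(335.8,165),37),("plain",(318,226.5),37),("step edge",(319,106.5),37),("stepped(low top)",(319,79),28),("tip",(319,57),14),("tip left",(309.5,53),14),("tip right",(328.5,53),14)]: print(n,bp(uv,h)[:2])
```

```text
bed corner 90,110 [ 91.5784 111.9428]
left edge [ 91.0321 -12.0809]
left edge [91.0585 18.97  ]
left edge [91.9898 75.9184]
left [ 89.9416 -89.2854]
ledge outer end -6,110 [ -2.9988 112.8189]
ledge inner 0,110 [  2.22   112.8023]
ledge outer [ -3.9644 -12.021 ]
ledge outer [-3.1091 45.0566]
blk +x [ 31.2251 -12.8   ]
blk +x [31.9949 65.0879]
blk -x [  2.0529 -12.7059]
blk -x [ 2.5119 26.9731]
plain [17.0251 79.7874]
step edge [ 16.2087 -19.2274]
stepped(low top) [ 16.0921 -40.3004]
tip [ 15.9053 -58.3741]
tip left [ 23.649  -61.4545]
tip right [  8.1639 -61.4043]
```

```bash
cat >> h.py <<'E'
yaw0=np.radians(20.2)
_O,_B=frame([.5071,.4171,.03],np.radians(20.72))
O,B=frame(_O+np.array([np.cos(yaw0),np.sin(yaw0),0])*.002+_B[:,1]*.0022,yaw0)
def W(p): return O+B@(np.asarray(p,float)/1000)       # bed mm -> world
def here(): return B.T@(arm.current_ee_pos()-O)*1000   # TCP in bed mm
def F(n=4):
    v=[]
    for _ in range(n): arm.sleep(.02); v.append(arm.current_force())
    return B.T@np.mean(v,0)
E
python3 - <<'E'
from h import *
R=toolR(B,-1)
arm.move_to(W([15.3,17.6,60]),R); arm.move_l(W([15.3,17.6,15]),R,feed=.08)
arm.sleep(.1);f0=F();print("base",f0,here())
arm.grip(.02);print("w",arm.current_width(),arm.current_grasp_force(),"dF",F()-f0,here(),arm.current_t())
np.save("f0.npy",f0)
c=arm.snapshot("side");cv2.imwrite("pics/s1.png",c[:,:,::-1])
E
```

```text
base [0.0502 0.1262 0.2779] [15.6056 17.766  15.5558]
w 0.03007559579294358 30.000108182430267 dF [-0.7682  0.0097 -0.5633] [15.2394 17.5647 14.9874] 7.5833
```

```bash
cat >> h.py <<'E'
def push(x,y,z,R,fz,ymin,step=1.0):
    """advance along bed -y until the plunger force onset, then to half-way; returns contact y"""
    log=[]
    while y>ymin:
        y-=step; arm.move_l(W([x,y,z]),R,feed=.03); f=F(3)-fz; log.append((round(here()[1],2),*np.round(f,2)))
        if f[1]>2.6: break
    return log
E
python3 - <<'E'
from h import *
R=toolR(B,-1);f0=np.load("f0.npy")
arm.move_l(W([15.3,1.5,15]),R,feed=.05); f1=F(); print("slide",f1-f0,here())
for l in push(15.3,1.5,15,R,f1,-12): print(l)
print(arm.current_t())
im=arm.snapshot("wrist");cv2.imwrite("pics/w1.png",im[:,:,::-1]);c=arm.get_calibration("wrist");print([proj(c,W(p)) for p in([15,-62,14],[15,-69,14],[15,-86,34])])
np.save("f1.npy",f1)
E
```

```text
slide [-0.8674 -0.6694  0.2767] [15.3282  1.2565 14.9903]
(np.float64(0.63), np.float64(0.68), np.float64(0.15), np.float64(-0.78))
(np.float64(-0.36), np.float64(0.64), np.float64(1.7), np.float64(-0.68))
(np.float64(-1.48), np.float64(0.23), np.float64(2.32), np.float64(-1.06))
(np.float64(-2.53), np.float64(1.25), np.float64(1.66), np.float64(-0.75))
(np.float64(-3.58), np.float64(0.82), np.float64(1.55), np.float64(-0.04))
(np.float64(-4.54), np.float64(1.36), np.float64(2.19), np.float64(-0.74))
(np.float64(-5.52), np.float64(1.72), np.float64(2.54), np.float64(-1.09))
(np.float64(-6.52), np.float64(1.86), np.float64(2.68), np.float64(-0.01))
10.575
[array([314.9975, 135.5421]), array([314.9941, 120.7294]), array([315.1117,  80.4961])]
```

Run:
```python
import cv2
a=cv2.imread("pics/w1.png")[50:200,240:390]
cv2.imwrite("pics/w1c.png",cv2.resize(a,None,fx=4,fy=4,interpolation=cv2.INTER_CUBIC))
```

```text
(no output)
```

View pics/w1c.png

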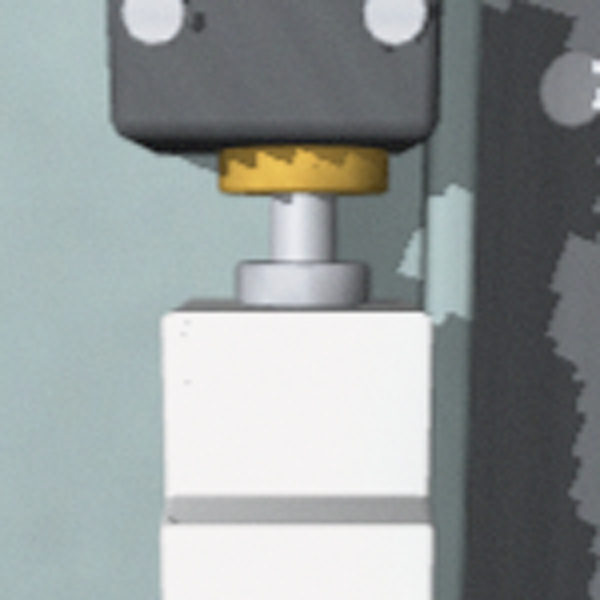

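The crop shows the stepped end against the plunger face: contact at crop (300,303), i.e. pixel (315,125.7), with the block flush along the ledge. I convert that to plunger travel.

Run:
```python
from h import *
c=arm.get_calibration("wrist")
bp=lambda uv,h: B.T@(onplane(c,uv,O+B[:,2]*h/1000,B[:,2])-O)*1000
print("face",bp((315,125.9),22),"step top end",bp((314,127.8),28),"step edge",bp((314,180.3),37),"collar front",bp((315.7,98.3),23),here())
z=np.load("w0.npz");c=dict(intrinsics=z["K"],cam_to_world=z["T"])
print("w0 rim",bp((319,55.5),22),bp((319,57),14),"collar",bp((319,32.5),23), "step edge",bp((319,106.5),37),bp((319,79),28))
```

```text
face [ 15.0187 -67.0106  22.    ] step top end [ 15.4761 -66.5157  28.    ] step edge [ 15.4956 -44.7472  37.    ] collar front [ 14.7062 -79.1574  23.    ] [15.355  -6.5291 14.9946]
w0 rim [ 14.7514 -60.7516  22.    ] [ 14.6398 -60.5977  14.    ] collar [ 14.9035 -77.4637  23.    ] step edge [ 14.6328 -21.4613  37.    ] [ 14.6834 -42.5519  28.    ]
```

Run:
```python
from h import *
R=toolR(B,-1);R2=toolR(B,1)
arm.move_l(W([15.3,-7.3,15]),R,feed=.03); arm.sleep(.3); print("half",here(),F()-np.load("f1.npy"))
arm.move_l(W([15.3,22,15]),R,feed=.06); 
arm.move_l(W([15.3,22,75]),R,feed=.08)
q=np.array(arm.current_joint_positions());print(q); q[5]+=180; arm.move_joints(q)
arm.move_l(W([16.3,22,75]),R2,feed=.05); arm.move_l(W([16.3,22,19]),R2,feed=.08)
arm.sleep(.2); f2=F(6); print("air",f2,here())
z=19.
while z>12.5:
    z-=.5; arm.move_l(W([16.3,22,z]),R2,feed=.03); f=F(3)-f2; print(z,f)
    if f[2]>3: break
x=16.3
while x>13:
    x-=.4; arm.move_l(W([x,22,z]),R2,feed=.03); g=F(3)-f2; print("x",x,g)
    if g[0]-f[0]>3: break
print(here(),arm.current_width(),arm.current_t()); np.save("s.npy",[x,z]); np.save("f2.npy",f2)
c=arm.get_calibration("wrist");im=arm.snapshot("wrist");cv2.imwrite("pics/w2.png",im[:,:,::-1])
im=arm.snapshot("side");cv2.imwrite("pics/s2.png",im[:,:,::-1])
```

```text
half [15.3206 -7.3486 14.9983] [ 1.2488  3.1959 -0.5354]
[  42.8552   30.7976  106.1882  -37.2143   18.5753 -124.3716]
air [-0.3957  0.1809 -0.8148] [16.5296 22.0909 19.3218]
18.5 [-0.1274 -0.2045 -0.2285]
18.0 [-0.6095  0.4657  0.3629]
17.5 [-0.0753 -0.382  -0.2087]
17.0 [-0.1855  0.1377 -0.4394]
16.5 [-0.0965  0.075  -0.2029]
16.0 [-0.2364  0.2352 -0.763 ]
15.5 [-0.1447  0.1961 -0.4881]
15.0 [-0.2586  0.1276  0.4443]
14.5 [-0.8726 -0.4333 12.7039]
x 15.9 [ 0.7185 -0.9913 12.7082]
x 15.5 [ 2.9756 -1.7766 11.5225]
[16.2886 22.0232 14.9578] 0.029462898162755047 20.2417
```

Run:
```python
from h import *
R2=toolR(B,1);f2=np.load("f2.npy")
arm.move_l(W([15.5,22,14.9]),R2,feed=.03);print(here(),F()-f2)
x=15.5
while x>13.2:
    x-=.4; arm.move_l(W([x,22,14.9]),R2,feed=.03); g=F(3)-f2; print("x",x,here()[[0,2]],g)
    if g[0]>4: break
print(arm.current_width(),arm.current_t()); np.save("s.npy",[x,14.9])
im=arm.snapshot("side");w=arm.snapshot("scene");cv2.imwrite("pics/s3.png",cv2.resize(np.hstack([im[185:305,250:380,::-1],w[185:305,210:340,::-1]]),None,fx=3,fy=3,interpolation=cv2.INTER_CUBIC))
```

```text
[15.591  22.0312 14.9797] [ 1.0364 -0.6003  5.6013]
x 15.1 [15.4196 14.9816] [ 1.8678 -0.9949  6.1663]
x 14.7 [15.0827 14.9937] [ 2.4734 -0.3305  6.0517]
x 14.299999999999999 [14.8603 14.993 ] [ 3.0995 -0.448   5.5283]
x 13.899999999999999 [14.8356 14.9873] [ 4.5648 -1.4447  5.4844]
0.029739972274124105 21.8583
```

View pics/s3.png

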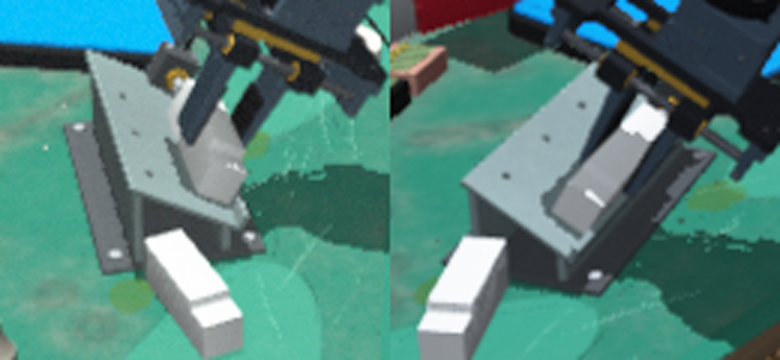

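The block is turned, flat on the bed and against the ledge, with its stepped end now facing the cameras. Next is the push with the plain end.

Run:
```python
from h import *
R2=toolR(B,1)
x,z=14.55,14.9
arm.move_l(W([x,4,z]),R2,feed=.05); f=F(6); print("slide",f-np.load("f2.npy"),here())
y=4.
while y>-7.2:
    y=max(y-.8,-7.3); arm.move_l(W([x,y,z]),R2,feed=.03); print(here()[1],F(3)-f)
arm.sleep(.3);print("half",here(),F()-f,arm.current_t(),arm.current_width())
im=arm.snapshot("side");w=arm.snapshot("scene");cv2.imwrite("pics/s4.png",cv2.resize(np.hstack([im[185:265,270:370,::-1],w[185:265,250:350,::-1]]),None,fx=4,fy=4,interpolation=cv2.INTER_CUBIC))
```

```text
slide [ 2.5542 -3.2345  7.1476] [14.8189  3.4576 14.9938]
3.1119319889308694 [-1.0049  3.2647 -0.4881]
2.590429371081905 [-1.2157  5.6036 -0.1019]
1.8500377681732958 [-1.5942  6.8368 -0.7165]
1.0959580377984188 [-1.5243  5.9526 -0.934 ]
0.2633046268103868 [-1.3005  6.4501 -0.0984]
-0.5215612896999988 [-0.8947  6.9533 -1.1401]
-1.3067197239565878 [-1.3954  6.9062 -0.3096]
-2.067993268825459 [-1.6549  6.9886 -0.3753]
-2.790973213886087 [-2.2506  7.4736  0.0196]
-3.547836596586636 [-2.1037  7.3769 -0.2524]
-4.339554920157613 [-1.7432  8.085  -0.1795]
-5.101434001318456 [-2.0186  8.0319 -0.3909]
-5.87569397398327 [-2.138   8.5005 -0.211 ]
-6.689314695929324 [-2.5909  8.0159 -0.5582]
-6.716507885504574 [-2.3271  8.5843 -0.2446]
half [14.8246 -6.7384 15.0196] [-2.23    9.3844 -0.0934] 27.4333 0.02998949201352644
```

View pics/s4.png

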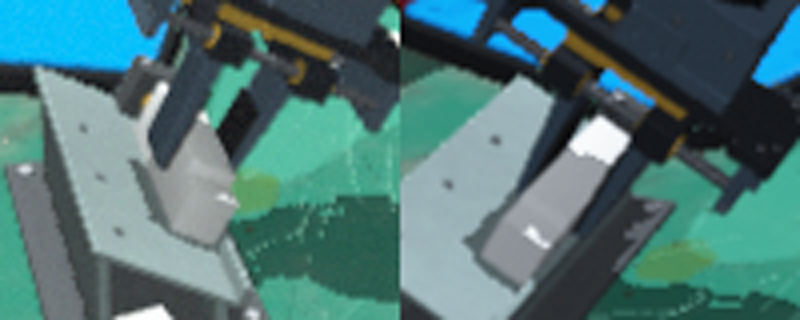

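Run:
```python
from h import *
R2=toolR(B,1)
arm.move_l(W([14.6,-7.9,14.95]),R2,feed=.03); arm.sleep(.4); print("half",here())
arm.move_l(W([14.7,5,14.97]),R2,feed=.04); arm.sleep(.2); print("back",here(),F()-np.load("f2.npy"))
arm.grip(.06); arm.sleep(.1); print(here(),arm.current_width())
arm.move_l(W([14.7,5,80]),R2,feed=.1)
q=np.array(arm.current_joint_positions()); q[5]-=180; arm.move_joints(q)
arm.move_to(W([20,50,150]),toolR(B,-1)); arm.sleep(.2)
c=arm.get_calibration("wrist");im=arm.snapshot("wrist");cv2.imwrite("pics/w5.png",im[:,:,::-1]);np.savez("w5.npz",K=c["intrinsics"],T=c["cam_to_world"])
cv2.imwrite("pics/w5c.png",cv2.resize(im[20:260,215:385,::-1],None,fx=2.4,fy=2.4,interpolation=cv2.INTER_CUBIC))
print(arm.current_t(),arm.current_force())
```

```text
half [14.8807 -7.3937 15.044 ]
back [14.8278  5.2005 15.0015] [1.0265 3.9006 5.4739]
[14.7333  4.981  14.9739] 0.05986955327370524
33.8917 [-0.5496  0.0461  0.197 ]
```

View pics/w5c.png

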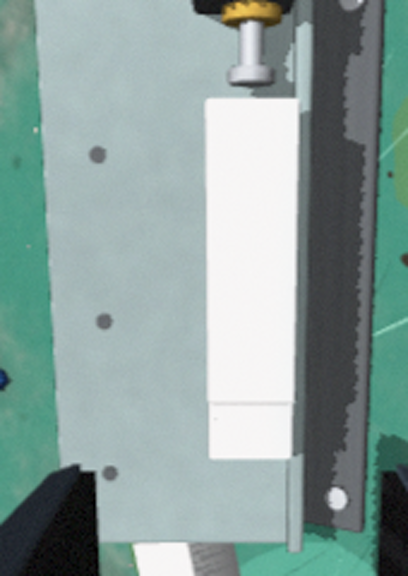

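The final view shows the plain end at crop row 98, facing the plunger tip at row 86, with a gap between them. The block is straight along the ledge and the stepped end is at row 459. I check the numbers.

Run:
```python
from h import *
z=np.load("w5.npz");c=dict(intrinsics=z["K"],cam_to_world=z["T"])
bp=lambda u,v,h: B.T@(onplane(c,(u/2.4+215,v/2.4+20),O+B[:,2]*h/1000,B[:,2])-O)*1000
for n,a in [("plain",(252,98,37)),("tip",(250,86,22)),("stepline",(252,402,37)),("end",(250,459,28)),("+x",(206,120,37)),("+x",(208,390,37)),("-x",(299,120,37)),("-x",(295.5,390,37))]: print(n,bp(*a)[:2])
```

```text
plain [ 14.7282 -53.1288]
tip [ 15.1364 -58.596 ]
stepline [14.4374 44.93  ]
end [14.9287 68.0566]
+x [ 29.2643 -46.605 ]
+x [29.4995 40.6967]
-x [ -0.165  -46.5696]
-x [-0.4305 40.7438]
```

```bash
python3 -c "
from rig import arm
print(arm.sign_off(),arm.current_t())"
```

```text
the job is handed in; nothing more can be done
the job is handed in; nothing more can be done
```

The job is handed in at about 34 s: both ends pushed the plunger in about 7 mm by my measurements, and the block now lies flat against the ledge, plain end facing the plunger with a gap of about 5 mm.

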